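# Idle the paint mixer and hold its guard half open

### The job

On the bench paint mixer, first swing the speed lever on the small control box back to idle, standing straight up, and leave it there. Only then lift the mixer's self-closing guard by its black bar to half open, 45 degrees, so that pigment can be added, and finish while holding it still at that angle: do not let go. Leave everything else on the bench where it is.

Things in the scene. Friction and masses are not known exactly. Their poses are not given: they have to be found in the camera images.
- speed_lever (a joint): angle of the speed lever in rad: 0 = straight up (idle), positive = leaning in the +x direction of the control box (away from the robot), range -1 to 1. It starts leaning away by 0.45 to 0.85. Stiff pivot: it stays where it is left; about 1.5 N at the knob moves it
- lever_pivot (a point): pivot of the speed lever, 60 mm above the table, in the top of the control box
- lever_knob (a point): centre of the black ball knob, 30 mm in diameter, at the end of the speed lever, 110 mm from the pivot. The shaft is a 10 mm steel rod. The lever swings in the upright plane through pivot and knob, clear of everything else
- control_box: grey control box, 100 (x) x 90 (y) x 55 mm high, fixed to the table, origin at the centre of its underside; x points roughly away from the robot. Two 84 mm round steel plates, 44 mm apart, centred on the lever's pivot reach 97 mm above the table, with black ticks on one of them; the widest tick marks idle. It stands left or right of the mixer
- mixer: bench mixer with white walls, fixed: well 220 (x) x 240 (y) x 120 mm high with the drive housing 85 mm deep and 115 mm high behind it; origin at the centre of the underside of the well; x points roughly away from the robot
- guard (a joint): angle of the mixer's guard in rad: 0 = shut (level), grows as the guard is lifted, range 0 to 1.5; half open is 0.785. The guard is an aluminium plate 220 x 244 x 6 mm, 0.4 to 0.8 kg, hinged along its far edge; weight and a spring close it from every angle (about 2 to 4 N at the bar)
- guard_hinge (a point): middle of the guard's hinge line, at the far edge of the guard, 121 mm above the table; the hinge line is level and runs along the mixer's y
- guard_bar (a point): black round handle bar of the guard, 12 mm thick, 140 mm long, parallel to the hinge line, carried at its ends by two 10 mm steel rods so that there is a 35 mm wide gap between bar and guard; part of the guard. Point at the middle of the bar, 265 mm from the hinge line and 4 mm above it when shut (125 mm above the table); at 45 degrees it is about 311 mm above the table. Beneath it is the bench, with at most a flat-lying brush or scraper (under 40 mm high)
- brush_tin: steel tin with three upright brushes, 90 mm across, 180 mm high overall, fixed, on the other side of the mixer from the control box; origin at the centre of its underside; leave alone
- tape: roll of pale masking tape, 80 mm across, 24 mm high, lying flat on the mixer's drive housing behind the guard; loose, leave alone
- brush: paint brush lying on the table in front of the mixer; loose, leave alone
- scraper: flat scraper with a handle, lying on the table in front of the mixer; loose, leave alone
- cup: white plastic measuring cup, 76 mm across the rim, 85 mm high; loose, leave alone
- tin: closed paint can, 90 mm across, 110 mm high; loose, leave alone
- pigment: pigment bottle with cap, 50 mm across, 130 mm high; loose, leave alone
- stick: flat wooden stirring stick, 240 x 24 x 6 mm; loose, leave alone
Not all that is in view belongs to the job. What is shaped like the control_box but red is not meant.

How it is judged (in metres and radians):
On the way, in this order (a step that is already met when the one before it is completed fails the run):
1. the speed lever stands straight up (within 6 degrees) and is let go of, the guard still shut (value of joint speed_lever between -0.105 and 0.105 rad and value of joint guard below 0.1 rad and contact force between the fingers and control_box below 0.3 N), for 0.2 s.
2. the guard is lifted by its bar to 45 degrees (within 6) (value of joint guard between 0.68 and 0.89 rad and contact force between the fingers and guard_c2 above 1 N), for 0.2 s.
At the end, for the whole second after the job is handed in: The guard stands still (under 0.1 rad/s) at 45 degrees within 6, carried by the fingers on its bar (over 1 N), and the speed lever stands straight up within 6 degrees, not touched (all of step 2 and velocity of joint guard between -0.1 and 0.1 rad/s and value of joint speed_lever between -0.105 and 0.105 rad and contact force between the fingers and control_box below 0.3 N); the arm keeps its last pose, push and grip.
It fails at once if the guard is lifted (over 0.15 rad) while the speed lever is not at idle (value of joint guard above 0.15 rad and not (value of joint speed_lever between -0.105 and 0.105 rad)).
It fails at once if another thing on the bench is moved by more than 30 mm (distance of any of tape, brush, scraper, cup, tin, pigment, stick from where it was at the start of the episode above 0.03 m).
It also fails if it takes over 58 s, if anything falls off the work surface, if the arm or the gripper's body presses on something with over 40 N, if the wrist force passes 120 N, or if a joint passes its speed limit or range.

### The arm

A 6-joint arm with a two-finger parallel gripper is mounted at the origin on the work surface. World frame = base frame: x ahead of the robot, y to its left, z up, the work surface at z = 0. Lengths are in m, angles in degrees, forces in N, time in s.
With the tool pointing down it reaches from about 0.375 to 0.9 m from the base axis. Payload 3.1 kg.
Tool frame: the origin (TCP) lies on the centre line of the jaws, within the pads' length; the fingertips stand 25 mm ahead of it and the grasp point (between the pads) lies 6 mm ahead of it; y points along the fingers, x is the direction in which the jaws open and shut, and the axes are right-handed (so a half turn about y gives the same grasp; the last joint's range is limited). The gripper opens to 87 mm and grips with 3 to 60 N. Pads are 19 mm wide; open, the fingers measure 117 mm over their backs; the gripper's body (75 mm by 190 mm) begins 51 mm behind the grasp point.
Start: joints at [54.116, 30.224, 82.088, -0, 67.689, -10.227], TCP at [0.271, 0.563, 0.225] pointing down, gripper open.
Joint ranges: [-176.69, 176.69], [-43.24, 126.21], [12.49, 139.97], [-82, 262], [0, 151.66], [-163.58, 163.58]. Speed limits (degrees/s): [159.86, 159.86, 180, 180, 180, 180].

### API

Orientations are given as a 3x3 rotation matrix whose columns are the frame's x, y, z axes.
In Python, from rig import * gives the robot as it stands.
- The arm moves only by the tool play_rows, never from a script. Its argument "commands" is a list of rows, each a list of 2 entries, a list of its own where there are three numbers: the shift along the world's x, y, z in m, then the turn, a rotation vector about the world's x, y, z in rad. A call has 1 to 10 rows; each row is the pose to reach, as a shift and turn from the pose commanded when the call began; what a row does not reach only later rows make up. A row lasts 1/8 s, in which the tool goes at most 62.5 mm and 10.7 degrees, less where a joint would pass 70% of its speed; a pose out of reach is approached as far as the arm can. A call with a gripper value outside its range is refused whole. "gripper" is the finger opening in m, from 0 to 0.087, set as the call begins (left out, the last holds). The fingers move at their own pace and stop on an object; the grip force is fixed at half the most. Time passes only in rows, so rows that repeat a pose let the fingers close. It gives the time, the measured TCP pose, the force and the opening at its end, in the units of the state.
- read_state(): the state, without advancing time (a new reading comes with each control period).
- capture(name): name is "side" or "top" or "wrist"; returns a dict with "frame" (420x560x3 uint8, red, green, blue), "depth" (420x560 float32, m along the optical axis (not along the pixel's ray), 0 where there is no reading), "mtx" (3x3 intrinsics, pixels), "cam_to_world" (4x4, takes a point from camera to world coordinates); the wrist camera has in their place "hand_eye" (4x4, takes a point from camera to tool coordinates, whose origin is the TCP and whose axes are the tool frame's). Camera axes: x right, y down, z forward; pixel columns grow to the right and rows downward; lengths in m; the calibration is good to about 2 mm. A picture is of the moment at which its call begins: read the wrist's pose just before it.
- hand_in(): hands the job in, once; it reports no verdict.
The state is a dict: "time_s": time; "joint_positions": joint angles; "qvel": joint speeds; "tau": joint torques, N m; "position": TCP position; "tcp_rot": TCP orientation; "force": force on the tool from outside, world axes, zero at the start; "moment": the same for the moment, N m; "opening": opening from 0.0 (shut) to 1.0 (fully open).
Only numpy, scipy, OpenCV 4.12 (cv2) and the standard library are available. Lean on these libraries where they do the work, as an engineer would, in place of code of your own. Each camera call takes 0.05 s, during which the arm holds its last target. There are 200 camera calls.

## Working session

There is one attempt and no reset: what is moved stays moved. The work goes in short steps, Python scripts to look and compute and a tool call to move; the robot and the scene stay as the last step left them, time stands still between calls to the robot, and variables do not carry over. Pictures are saved under pics/ and viewed, about 8 in all and at most 12, crops included, and the job is handed in when it is done.

Besides the shell and the picture viewer there is one more tool, called after ">>>" in YAML: its name, and indented under it one key for each argument. play_rows: Moves the arm, as the interface text tells. Its arguments: {"type":"object","properties":{"commands":{"type":"array"},"gripper":{"type":"number"}},"required":["commands"]}

```bash
mkdir -p pics; ls; cat > h.py <<'E'
from rig import *
import numpy as np, cv2, pickle
def snap(n,f=None):
    s=read_state(); c=capture(n); c['state']=s
    pickle.dump(c,open(f'pics/{f or n}.pkl','wb')); cv2.imwrite(f'pics/{f or n}.png',c['frame'][:,:,::-1]); return c
def pose(c):
    if 'cam_to_world' in c: return np.array(c['cam_to_world'])
    T=np.eye(4);T[:3,:3]=c['state']['tcp_rot'];T[:3,3]=c['state']['position'];return T@np.array(c['hand_eye'])
def cloud(c):
    K=np.array(c['mtx']);d=c['depth'];v,u=np.mgrid[:d.shape[0],:d.shape[1]]
    p=np.stack([(u-K[0,2])/K[0,0]*d,(v-K[1,2])/K[1,1]*d,d],-1);T=pose(c)
    P=p@T[:3,:3].T+T[:3,3];P[d==0]=np.nan;return P
E
python3 - <<'E'
from h import *
for n in('side','top'):
    c=snap(n);print(n,np.round(pose(c),3).tolist(),c['mtx'][0][0])
print(read_state())
a=cv2.imread('pics/side.png');b=cv2.imread('pics/top.png')
E
```

```text
pics
side [[0.995, -0.053, 0.083, 0.484], [-0.098, -0.566, 0.819, -1.269], [0.004, -0.823, -0.569, 1.006], [0.0, 0.0, 0.0, 1.0]] 488.2639954876727
top [[-0.004, -0.994, 0.111, 0.437], [-1.0, 0.003, -0.004, 0.001], [0.004, -0.111, -0.994, 1.365], [0.0, 0.0, 0.0, 1.0]] 410.9258096327519
{'time_s': 0.1, 'joint_positions': array([ 5.41145899e+01,  3.02720328e+01,  8.21504056e+01,  1.18936219e-03,
        6.76886677e+01, -1.02282780e+01]), 'qvel': array([ 0.00189801, -0.20624423, -0.24231658,  0.05201111, -0.01320679,
       -0.06340388]), 'tau': array([ 1.68549118e-04, -4.40984845e+01, -1.77150106e+01,  6.34881458e-02,
        5.34319365e-02, -7.08937114e-05]), 'position': array([0.27019952, 0.56284224, 0.22407915]), 'tcp_rot': array([[ 4.32990814e-01, -1.15223270e-03, -9.01397597e-01],
       [ 9.01396320e-01, -1.55983828e-03,  4.32992195e-01],
       [-1.90494224e-03, -9.99998120e-01,  3.63222669e-04]]), 'force': array([ 0.48095164, -0.75257169, -0.1588949 ]), 'moment': array([-0.03480224, -0.01418718, -0.02559213]), 'opening': 1.0023911679744164}
```

View pics/side.png

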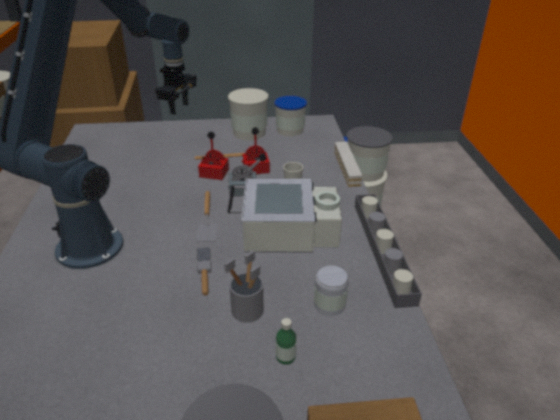

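View pics/top.png

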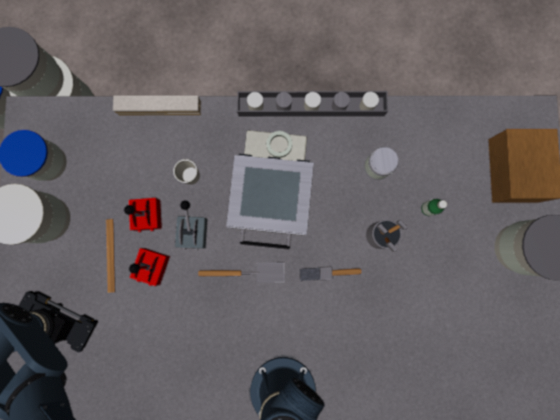

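The top view shows the grey control box at (190,232) with its knob at (185,205), leaning away. The black guard bar is near (266,244), the mixer is slightly rotated, and the brush and scraper lie in front of it. The red boxes at (143,214) and (150,266) are decoys. Next I measure these from depth and rays.

```bash
python3 - <<'E'
from h import *
c=pickle.load(open('pics/top.pkl','rb'));P=cloud(c);f=c['frame'].astype(int)
def win(u0,u1,v0,v1):
    m=np.zeros(f.shape[:2],bool);m[v0:v1,u0:u1]=1;return m
bri=f.sum(2)
K=np.array(c['mtx']);T=pose(c)
def ray(u,v,z):
    d=T[:3,:3]@np.array([(u-K[0,2])/K[0,0],(v-K[1,2])/K[1,1],1]);return T[:3,3]+d*(z-T[2,3])/d[2]
m=win(172,200,195,213)&(bri<100); q=P[m]; print('knob',m.sum(),np.nanmedian(q,0),np.nanmax(q[:,2]),np.argwhere(m).mean(0)[::-1])
print(np.round(P[198:214:2,178:196:2,2],3))
m=win(235,300,232,252)&(bri<110)&(P[...,2]>.1); q=P[m];print('bar',m.sum(),np.nanmedian(q,0))
uv=np.argwhere(m)[:,::-1];r=cv2.minAreaRect(uv.astype(np.float32));b=cv2.boxPoints(r);print(r)
ctr=r[0];print('barctr',ray(*ctr,.128), [np.round(ray(*x,.128),3) for x in b])
# guard plate
m=win(220,320,140,250)&(P[...,2]>.110)&(P[...,2]<.14);print('plate',m.sum());
k=cv2.morphologyEx(m.astype(np.uint8),cv2.MORPH_OPEN,np.ones((9,9)));r=cv2.minAreaRect(np.argwhere(k)[:,::-1].astype(np.float32));print(r,np.nanmedian(P[k>0][:,2]))
for x in cv2.boxPoints(r):print(np.round(ray(*x,.124),3))
# box
m=win(165,215,205,260)&(P[...,2]>.035)&(P[...,2]<.07);q=P[m];print('box',m.sum(),np.median(q,0));r=cv2.minAreaRect(q[:,:2].astype(np.float32));print(r,cv2.boxPoints(r))
m=win(165,215,205,260)&(P[...,2]>.075)&(P[...,2]<.11);q=P[m];print('plates',m.sum(),np.median(q,0));r=cv2.minAreaRect(q[:,:2].astype(np.float32));print(r,cv2.boxPoints(r))
big=cv2.hconcat([cv2.resize(c['frame'][190:260,160:220,::-1],None,fx=7,fy=7,interpolation=2),cv2.resize(c['frame'][225:255,232:302,::-1],(380,490),interpolation=2)])
cv2.imwrite('pics/z1.png',big)
E
```

```text
knob 55 [0.57720406 0.2881037  0.15022647] 0.15710859682064737 [184.83636364 204.63636364]
[[-0.003  0.002 -0.002 -0.002  0.     0.002  0.005 -0.001 -0.001]
 [ 0.004 -0.001  0.    -0.003 -0.003 -0.001  0.002 -0.002    nan]
 [ 0.004  0.002  0.147  0.153  0.145  0.143  0.002 -0.003  0.004]
 [ 0.     0.154  0.157  0.154  0.155  0.142 -0.001 -0.001 -0.001]
 [ 0.002  0.149  0.15   0.157  0.153  0.145 -0.002  0.     0.002]
 [ 0.004 -0.003  0.149  0.155  0.15   0.142 -0.004  0.003  0.003]
 [-0.004  0.001 -0.001  0.143  0.127  0.002 -0.004  0.003 -0.005]
 [ 0.     0.001 -0.001  0.12   0.128 -0.001  0.002 -0.002  0.004]]
bar 115 [0.46068109 0.04754091 0.12989787]
((264.5092468261719, 244.4041290283203), (47.26306915283203, 2.5686447620391846), 5.52754020690918)
barctr [0.45960267 0.05216875 0.128     ] [array([0.463, 0.123, 0.128]), array([0.47 , 0.122, 0.128]), array([ 0.456, -0.019,  0.128]), array([ 0.449, -0.018,  0.128])]
plate 7211
((270.2559509277344, 185.4380645751953), (80.11128234863281, 92.32418060302734), 5.492323875427246) 0.1290939608151478
[0.511 0.169 0.124]
[0.795 0.145 0.124]
[ 0.771 -0.102  0.124]
[ 0.487 -0.072  0.124]
box 733 [0.49454427 0.29088495 0.0553188 ]
((0.4826638102531433, 0.31034237146377563), (0.11856310814619064, 0.13898949325084686), 87.42936706542969) [[0.41058016 0.25423738]
 [0.5494298  0.24800357]
 [0.55474746 0.36644736]
 [0.41589785 0.37268117]]
plates 158 [0.51140383 0.2938587  0.09064651]
((0.5040825009346008, 0.29446011781692505), (0.05305073782801628, 0.08025389164686203), 86.33795928955078) [[0.46234328 0.27055186]
 [0.5424333  0.26542598]
 [0.5458217  0.31836838]
 [0.46573168 0.32349426]]
```

View pics/z1.png

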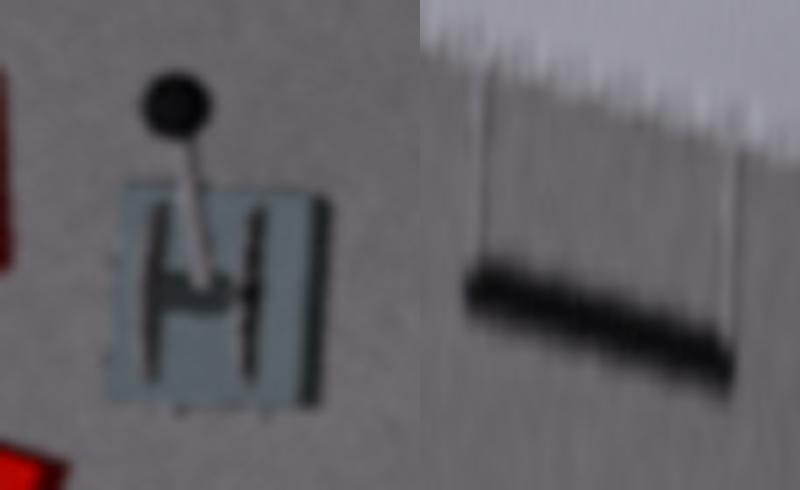

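The knob is at about (0.578, 0.288, 0.14). The plates are centred at (0.504, 0.294), so the lean is about 0.75 rad, and the expected height of 0.1405 fits. The bar middle is at (0.460, 0.052, 0.128) and the mixer yaw is about -5.5°. Now I move above the knob.

>>> play_rows:
  commands:
    - [[0,0,0.056],[0,0,0]]
    - [[0.04,-0.03,0.056],[0,0,0.06]]
    - [[0.08,-0.07,0.056],[0,0,0.12]]
    - [[0.12,-0.11,0.056],[0,0,0.18]]
    - [[0.16,-0.15,0.056],[0,0,0.24]]
    - [[0.2,-0.19,0.056],[0,0,0.3]]
    - [[0.24,-0.22,0.056],[0,0,0.36]]
    - [[0.28,-0.25,0.056],[0,0,0.384]]
    - [[0.308,-0.275,0.056],[0,0,0.384]]
    - [[0.308,-0.275,0.056],[0,0,0.384]]

```text
time_s: 1.35
position: [0.5805, 0.286, 0.28]
tcp_rot: [[0.068, -0.0, -0.998], [0.998, -0.001, 0.068], [-0.001, -1.0, 0.0]]
force: [-1.0, -0.5, 0.4]
opening: 1.004
```

```bash
python3 - <<'E'
from h import *
c=snap('wrist','w1');P=cloud(c);f=c['frame'].astype(int);s=c['state'];print(s['position'],s['tcp_rot'][:,0],s['tcp_rot'][:,1],s['force'])
m=(P[...,2]>.12)&(P[...,2]<.165)&(f.sum(2)<150)&(np.abs(P[...,0]-.578)<.05)&(np.abs(P[...,1]-.288)<.05)
q=P[m];print(m.sum(),np.argwhere(m).mean(0)[::-1])
A=np.c_[2*q,np.ones(len(q))];x=np.linalg.lstsq(A,(q**2).sum(1),rcond=None)[0];print('sphere',x[:3],np.sqrt(x[3]+x[:3]@x[:3]),q.min(0),q.max(0),np.median(q,0))
m=(P[...,2]>.08)&(P[...,2]<.11)&(np.abs(P[...,0]-.5)<.08)&(np.abs(P[...,1]-.29)<.06);q=P[m];r=cv2.minAreaRect(q[:,:2].astype(np.float32));print('plates',m.sum(),r)
m=(P[...,2]>.045)&(P[...,2]<.06)&(np.abs(P[...,0]-.5)<.08)&(np.abs(P[...,1]-.29)<.07);q=P[m];r=cv2.minAreaRect(q[:,:2].astype(np.float32));print('box',m.sum(),r)
E
```

```text
[0.58049632 0.28601491 0.28000745] [ 6.78369027e-02  9.97696174e-01 -7.06503193e-04] [-4.66497387e-04 -6.76415561e-04 -9.99999662e-01] [-0.95090447 -0.50899233  0.44987836]
32 [275.25  200.625]
sphere [0.57799535 0.29190913 0.1402493 ] 0.014383282228264398 [0.56821588 0.27752329 0.13925003] [0.59144013 0.30301316 0.14766191] [0.58344857 0.28076488 0.14452461]
plates 1268 ((0.5095488429069519, 0.2934219241142273), (0.05148622766137123, 0.0849047601222992), 87.43480682373047)
box 6243 ((0.5018458366394043, 0.29550009965896606), (0.09005411714315414, 0.1001487523317337), 87.41032409667969)
```

View pics/w1.png

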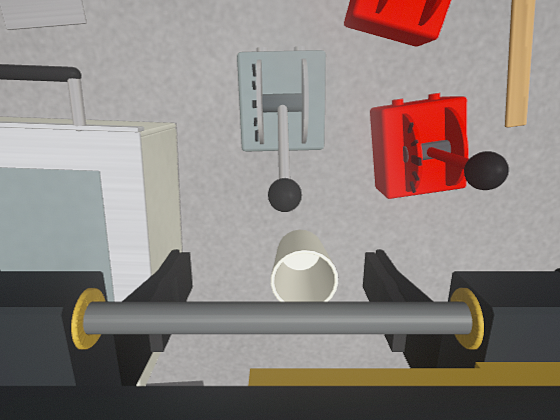

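The wrist view shows the lever in its plane with its knob at (285,195). The box is centred at (0.502, 0.2955), and the cup is beyond the knob and lower than the fingertips will go.

```bash
python3 - <<'E'
from h import *
c=pickle.load(open('pics/w1.pkl','rb'));f=c['frame'].astype(int);K=np.array(c['mtx']);T=pose(c)
def ray(u,v,z):
    d=T[:3,:3]@np.array([(u-K[0,2])/K[0,0],(v-K[1,2])/K[1,1],1]);return T[:3,3]+d*(z-T[2,3])/d[2]
m=np.zeros((420,560),np.uint8);m[172:218,262:308]=(f[172:218,262:308].sum(2)<200)
m=cv2.morphologyEx(m,cv2.MORPH_OPEN,np.ones((11,11)));n=cv2.findContours(m,0,1)[0][0];(u,v),r=cv2.minEnclosingCircle(n);print(u,v,r,ray(u,v,.1405))
print('shaft foot',ray(283,108,.06))
E
```

```text
Traceback (most recent call last):
IndexError: tuple index out of range
```

```bash
python3 - <<'E'
from h import *
c=pickle.load(open('pics/w1.pkl','rb'));f=c['frame'].astype(int);K=np.array(c['mtx']);T=pose(c)
def ray(u,v,z):
    d=T[:3,:3]@np.array([(u-K[0,2])/K[0,0],(v-K[1,2])/K[1,1],1]);return T[:3,3]+d*(z-T[2,3])/d[2]
print(f[195,285],f[185:205:5,275:296:5].sum(2))
m=np.zeros((420,560),np.uint8);m[172:218,262:308]=(f[172:218,262:308].sum(2)<270)
m=cv2.morphologyEx(m,cv2.MORPH_OPEN,np.ones((9,9)));(u,v),r=cv2.minEnclosingCircle(np.argwhere(m)[:,::-1].astype(np.float32));print(u,v,r,ray(u,v,.1405))
print('shaft foot',ray(283,108,.06))
E
```

```text
[72 73 74] [[180 193 198 206 194]
 [180 199 204 213 210]
 [188 205 219 252 206]
 [182 199 212 204 208]]
284.2364196777344 194.6597442626953 16.81517219543457 [0.57797042 0.29165499 0.1405    ]
shaft foot [0.50747697 0.29618838 0.06      ]
```

>>> play_rows:
  commands:
    - [[-0.002,0.005,-0.04],[0,0,0]]
    - [[-0.002,0.005,-0.08],[0,0,0]]
    - [[-0.002,0.005,-0.11],[0,0,0]]
    - [[-0.002,0.005,-0.125],[0,0,0]]
    - [[-0.002,0.005,-0.134],[0,0,0]]
    - [[-0.002,0.005,-0.134],[0,0,0]]
    - [[-0.002,0.005,-0.134],[0,0,0]]

```text
time_s: 2.28
position: [0.5773, 0.2937, 0.1482]
tcp_rot: [[0.064, 0.002, -0.998], [0.998, 0.001, 0.064], [0.001, -1.0, -0.002]]
force: [0.5, -0.5, 1.2]
opening: 0.996
```

>>> play_rows:
  commands:
    - [[0,0,0],[0,0,0]]
    - [[0,0,0],[0,0,0]]
    - [[0,0,0],[0,0,0]]
    - [[0,0,0],[0,0,0]]
    - [[0,0,0],[0,0,0]]
    - [[0,0,0],[0,0,0]]
    - [[0,0,0],[0,0,0]]
    - [[0,0,0],[0,0,0]]
  gripper: 0.02

```text
time_s: 3.28
position: [0.5765, 0.2926, 0.1467]
tcp_rot: [[0.064, -0.001, -0.998], [0.998, -0.002, 0.064], [-0.002, -1.0, 0.0]]
force: [1.0, -3.3, -0.6]
opening: 0.284
```

>>> play_rows:
  commands:
    - [[-0.006,0,0.005],[0,0,0]]
    - [[-0.013,0.001,0.0103],[0,0,0]]
    - [[-0.02,0.001,0.0146],[0,0,0]]
    - [[-0.0272,0.001,0.0185],[0,0,0]]
    - [[-0.0272,0.001,0.0185],[0,0,0]]

```text
time_s: 3.9
position: [0.5499, 0.294, 0.1676]
tcp_rot: [[0.063, 0.003, -0.998], [0.998, -0.001, 0.063], [-0.0, -1.0, -0.003]]
force: [1.1, -4.6, 4.2]
opening: 0.235
```

```bash
python3 - <<'E'
from h import *
s=snap('wrist','w2')['state'];print(s['position'],s['force'],s['opening'])
E
```

```text
[0.54985551 0.29403553 0.1675826 ] [ 1.0728043  -4.58474841  4.19866386] 0.23526662960076333
```

View pics/w2.png

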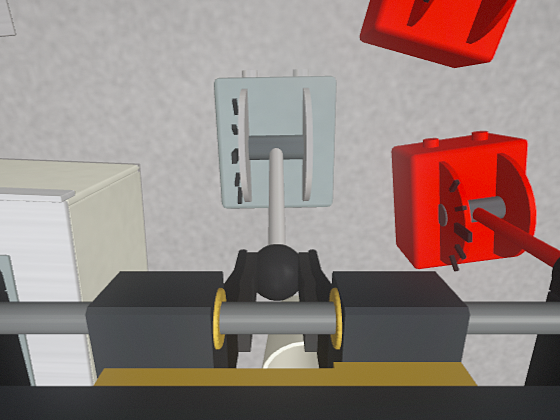

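The ball is only held at the near edge of the pads, at (277,272), so the knob is nearer the robot than the jaws. I compute its position, then regrip.

```bash
python3 - <<'E'
from h import *
c=pickle.load(open('pics/w2.pkl','rb'));K=np.array(c['mtx']);T=pose(c);P=cloud(c)
print(K[0,0],T[:3,3],T[:3,2],c['depth'][262:284:5,265:290:5])
q=P[252:292,257:297].reshape(-1,3);q=q[(q[:,2]>.1)];print(len(q),np.nanmin(q,0),np.nanmax(q,0),np.nanmedian(q,0))
d=T[:3,:3]@np.array([(277-K[0,2])/K[0,0],(272-K[1,2])/K[1,1],1])
for z in(.155,.16,.165,.17):print(T[:3,3]+d*(z-T[2,3])/d[2])
piv=np.array([.5035,.2945,.06])
for t in np.linspace(.05,.2,4000):
    x=T[:3,3]+d*t; e=abs(np.hypot(x[0]-piv[0],x[2]-.06)-.11)
    if e<2e-5:print('hit',x)
for u in((248,150),(306,145)):print(P[u[1]-3:u[1]+3,u[0]-2:u[0]+3].reshape(-1,3)[:,2])
m=(P[...,2]>.045)&(P[...,2]<.06)&(np.abs(P[...,0]-.5)<.08)&(np.abs(P[...,1]-.29)<.07);r=cv2.minAreaRect(P[m][:,:2].astype(np.float32));print('box',m.sum(),r)
m=(P[...,2]>.075)&(P[...,2]<.10)&(np.abs(P[...,0]-.5)<.08)&(np.abs(P[...,1]-.29)<.07);q=P[m];print('pl',m.sum(),q.min(0),q.max(0))
E
```

```text
354.93408371193664 [0.46687872 0.29885833 0.32661553] [ 0.30079113 -0.01973224 -0.95348589] [[0.17746879 0.17723303 0.1768479  0.17756456 0.1777589 ]
 [0.17698695 0.         0.1754933  0.17553593 0.17634399]
 [0.17689306 0.17527305 0.         0.17348588 0.17590763]
 [0.17524886 0.17539115 0.17604855 0.17517175 0.17541094]
 [0.17637455 0.17508364 0.17455846 0.1757876  0.17495161]]
1592 [0.5408705  0.2823215  0.15235722] [0.56277116 0.30373979 0.17179272] [0.54907531 0.29326239 0.16751186]
[0.55606467 0.2930034  0.155     ]
[0.55346625 0.29317398 0.16      ]
[0.55086782 0.29334456 0.165     ]
[0.5482694  0.29351515 0.17      ]
hit [0.55487583 0.29308144 0.15728763]
hit [0.55489338 0.29308029 0.15725385]
[0.08483559 0.07790531 0.06979551 0.06852476 0.06839242 0.08503852
 0.07800352 0.06975025 0.06837997 0.06874735 0.08708523 0.07830087
 0.07001704 0.07039477 0.06779559 0.08474765 0.07943481 0.07105036
 0.06989976 0.06888734 0.08696611 0.07959612 0.07162476 0.06911773
 0.06745095 0.08683283 0.07945343        nan 0.06851842 0.06807381]
[0.07373342 0.08249973 0.0924777  0.09513417 0.0964434  0.07325691
 0.08234022 0.09152777 0.09636625 0.09649173 0.07277908 0.08323088
 0.09080124 0.09579512 0.09615968 0.07377527 0.0829221  0.09241845
 0.09780262 0.09509881 0.0744834  0.08385514 0.09164078 0.09633572
 0.09728553 0.07227474 0.08383042 0.09226228 0.09538207 0.09637844]
box 10685 ((0.5021886825561523, 0.2954519987106323), (0.09031155705451965, 0.10034356266260147), 87.3826904296875)
pl 2348 [0.4645065  0.26670866 0.07503142] [0.53942405 0.32092519 0.09999773]
```

```bash
python3 - <<'E'
from h import *
c=pickle.load(open('pics/w2.pkl','rb'));K=np.array(c['mtx']);T=pose(c);s=c['state'];R=s['tcp_rot'];p0=s['position']
f=c['frame'][:,:,::-1].copy();f=cv2.resize(f[200:400,180:380],None,fx=3,fy=3,interpolation=2)
for y,col in((-.0,(0,255,0)),(.006,(0,255,255)),(.025,(0,0,255))):
  for x in(-.01,0,.01):
    p=np.linalg.inv(T)@np.r_[p0+R@np.array([x,y,0]),1];u=K@p[:3]/p[2];print(x,y,u[:2],p[2]);cv2.circle(f,(int((u[0]-180)*3),int((u[1]-200)*3)),5,col,2)
np.set_printoptions(linewidth=200,precision=3,suppress=True)
for v in (256,264,272,285,300,315,330):print(v,c['depth'][v,225:330:5])
cv2.imwrite('pics/z2.png',f)
E
```

```text
-0.01 -0.0 [258.16284941 272.52092311] 0.17669320911305195
0 -0.0 [278.25046074 272.5271289 ] 0.17668950188495638
0.01 -0.0 [298.33891503 272.53333495] 0.17668579465686085
-0.01 0.006 [258.76438575 267.06323076] 0.1824198952229499
0 0.006 [278.22138849 267.06913081] 0.18241618799485443
0.01 0.006 [297.67918209 267.0750311 ] 0.18241248076675884
-0.01 0.025 [260.4426173  251.83676665] 0.2005544012376269
0 0.025 [278.14027977 251.84185174] 0.20055069400953132
0.01 0.025 [295.83859655 251.84693701] 0.2005469867814358
256 [0.358 0.358 0.358 0.168 0.169 0.172 0.172 0.182 0.18  0.178 0.178 0.179 0.179 0.181 0.183 0.172 0.172 0.169 0.168 0.359 0.359]
264 [0.359 0.362 0.161 0.16  0.164 0.165 0.163 0.178 0.177 0.177 0.176 0.177 0.176 0.178 0.179 0.164 0.163 0.164 0.159 0.16  0.36 ]
272 [0.363 0.363 0.152 0.153 0.156 0.154 0.162 0.177 0.177 0.175 0.    0.173 0.176 0.177 0.178 0.162 0.156 0.156 0.153 0.153 0.364]
285 [0.143 0.143 0.143 0.145 0.145 0.145 0.162 0.178 0.177 0.175 0.176 0.174 0.175 0.177 0.178 0.163 0.146 0.144 0.145 0.142 0.143]
300 [0.095 0.132 0.133 0.135 0.134 0.134 0.162 0.374 0.373 0.373 0.185 0.186 0.367 0.359 0.359 0.163 0.135 0.135 0.135 0.132 0.131]
315 [0.086 0.088 0.087 0.087 0.087 0.088 0.087 0.088 0.087 0.088 0.087 0.088 0.086 0.088 0.087 0.087 0.086 0.088 0.087 0.087 0.088]
330 [0.089 0.087 0.088 0.087 0.088 0.087 0.088 0.088 0.088 0.088 0.088 0.088 0.088 0.087 0.087 0.087 0.087 0.087 0.087 0.087 0.087]
```

View pics/z2.png

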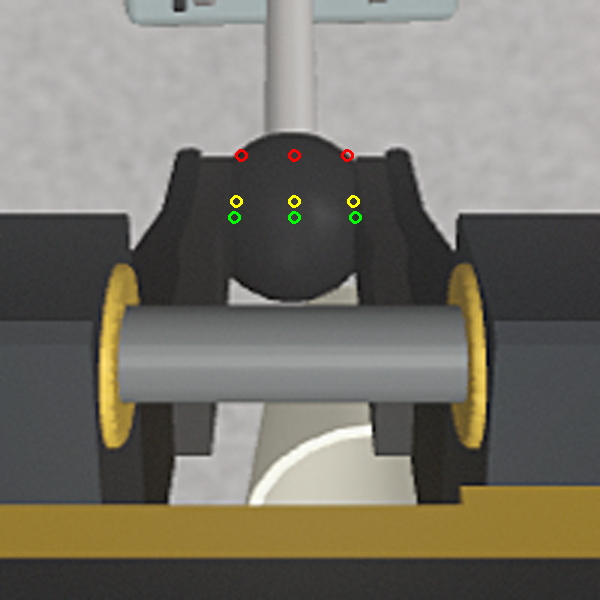

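The points agree: the ball centre is at (0.555, 0.293, 0.157), so the lever is at about 0.50 rad and following the fingers with a few mm of lag. I continue the arc to upright.

>>> play_rows:
  commands:
    - [[-0.008,0,0.004],[0,0,0]]
    - [[-0.016,0.001,0.007],[0,0,0]]
    - [[-0.024,0.001,0.01],[0,0,0]]
    - [[-0.032,0.001,0.012],[0,0,0]]
    - [[-0.04,0.002,0.013],[0,0,0]]
    - [[-0.048,0.002,0.014],[0,0,0]]
    - [[-0.0525,0.002,0.0145],[0,0,0]]
    - [[-0.0525,0.002,0.0145],[0,0,0]]
    - [[-0.0525,0.002,0.0145],[0,0,0]]

```text
time_s: 5.08
position: [0.496, 0.2967, 0.181]
tcp_rot: [[0.064, -0.0, -0.998], [0.998, 0.0, 0.064], [0.0, -1.0, 0.0]]
force: [0.1, -3.1, 8.3]
opening: 0.235
```

```bash
cat >> h.py <<'E'
def knob(c,prow):
    """centre of dark ball by sphere-surface depth along pixel prow, plus 15 mm"""
    K=np.array(c['mtx']);T=pose(c);u,v=prow
    d=T[:3,:3]@np.array([(u-K[0,2])/K[0,0],(v-K[1,2])/K[1,1],1])
    z=c['depth'][v-3:v+4,u-3:u+4];z=np.median(z[z>0]);return T[:3,3]+d*z+.015*d/np.linalg.norm(d)
E
python3 - <<'E'
from h import *
c=snap('wrist','w3');s=c['state'];print(s['position'],s['force'],s['opening'])
f=c['frame'].astype(int)
for v in range(235,310,6):print(v,c['depth'][v,240:320:8].round(3))
print(knob(c,(277,272)))
E
```

```text
[0.4960102  0.2967208  0.18102134] [ 0.12075854 -3.12082264  8.31457239] 0.23544469849481933
235 [0.249 0.261 0.307 0.307 0.239 0.238 0.307 0.307 0.263 0.306]
241 [0.308 0.264 0.308 0.309 0.231 0.229 0.308 0.308 0.264 0.307]
247 [0.31  0.268 0.31  0.309 0.222 0.22  0.309 0.309 0.27  0.31 ]
253 [0.172 0.176 0.176 0.312 0.213 0.212 0.311 0.313 0.175 0.171]
259 [0.165 0.169 0.169 0.187 0.185 0.184 0.186 0.313 0.168 0.165]
265 [0.16  0.163 0.165 0.183 0.181 0.18  0.182 0.186 0.162 0.158]
271 [0.154 0.158 0.167 0.181 0.179 0.18  0.18  0.183 0.158 0.154]
277 [0.148 0.151 0.166 0.179 0.176 0.177 0.179 0.181 0.151 0.152]
283 [0.148 0.147 0.167 0.177 0.176 0.176 0.178 0.179 0.148 0.147]
289 [0.14  0.143 0.167 0.178 0.175 0.177 0.177 0.18  0.143 0.141]
295 [0.138 0.137 0.166 0.178 0.178 0.177 0.179 0.182 0.138 0.139]
301 [0.134 0.134 0.166 0.179 0.179 0.179 0.18  0.186 0.134 0.134]
307 [0.089 0.089 0.089 0.088 0.089 0.089 0.089 0.087 0.088 0.089]
[0.50328752 0.29562675 0.1662576 ]
```

>>> play_rows:
  commands:
    - [[0,0,0],[0,0,0]]
    - [[0,0,0],[0,0,0]]
    - [[0,0,0],[0,0,0]]
    - [[0,0,0.01],[0,0,0]]
    - [[0,0,0.04],[0,0,0]]
    - [[0,0,0.08],[0,0,0]]
    - [[0,0,0.12],[0,0,0]]
    - [[0,0,0.12],[0,0,0]]
  gripper: 0.087

```text
time_s: 6.12
position: [0.4989, 0.2974, 0.3043]
tcp_rot: [[0.064, 0.008, -0.998], [0.998, 0.003, 0.064], [0.004, -1.0, -0.008]]
force: [0.0, 0.3, 0.3]
opening: 0.98
```

```bash
python3 - <<'E'
from h import *
for n in('wrist','side','top'):
    c=snap(n,n+'4');s=c['state'];print(n,s['position'],s['force'],s['opening'])
a=cv2.imread('pics/wrist4.png');b=cv2.imread('pics/side4.png')[120:240,190:310];t=cv2.imread('pics/top4.png')[180:270,150:230]
b=cv2.resize(b,(420,420),interpolation=2)
cv2.imwrite('pics/z4.png',cv2.resize(cv2.hconcat([a,b]),(800,343)))
E
```

```text
wrist [0.49890041 0.29738135 0.30426945] [0.04622758 0.27643432 0.29786396] 0.9802294358012063
side [0.49753771 0.29680799 0.30195301] [ 0.35777273  0.42735776 -0.38623135] 0.9871737741101274
top [0.49654813 0.29641389 0.30027751] [-0.58123203 -0.55649066 -0.42573983] 0.9884830931543181
```

View pics/z4.png

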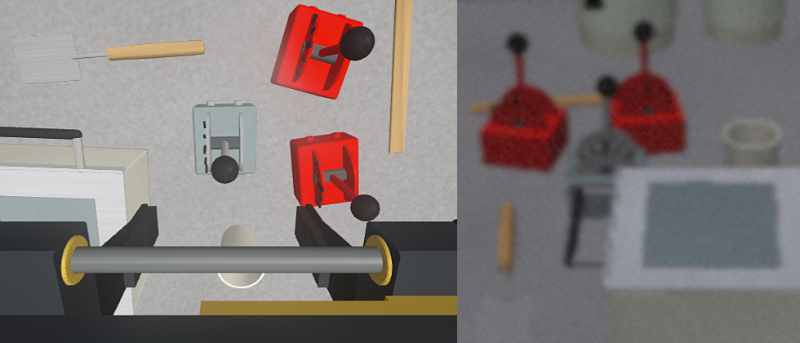

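The lever looks nearly upright, with the knob at about (274,208) in the wrist frame. I check it numerically, with the side view as a second ray.

```bash
python3 - <<'E'
from h import *
np.set_printoptions(precision=4,suppress=True)
c=pickle.load(open('pics/wrist4.pkl','rb'));f=c['frame'].astype(int)
m=np.zeros((420,560),np.uint8);m[185:232,250:300]=(f[185:232,250:300].sum(2)<270)
m=cv2.morphologyEx(m,cv2.MORPH_OPEN,np.ones((9,9)));(u,v),r=cv2.minEnclosingCircle(np.argwhere(m)[:,::-1].astype(np.float32))
print(u,v,r,knob(c,(round(u),round(v))))
def ray(c,u,v):
    K=np.array(c['mtx']);T=pose(c);d=T[:3,:3]@np.array([(u-K[0,2])/K[0,0],(v-K[1,2])/K[1,1],1]);return T[:3,3],d
o,d=ray(c,u,v);print('wrist ray z=.17',o+d*(.17-o[2])/d[2])
P=cloud(c)
m=(P[...,2]>.045)&(P[...,2]<.06)&(np.abs(P[...,0]-.5)<.08)&(np.abs(P[...,1]-.29)<.07);r=cv2.minAreaRect(P[m][:,:2].astype(np.float32));print('box',r)
c=pickle.load(open('pics/side4.pkl','rb'));f=c['frame'].astype(int)
w=f[136:152,224:242].sum(2);ww=np.clip(180-w,0,None)*(w<130);vv,uu=np.mgrid[136:152,224:242];u=(uu*ww).sum()/ww.sum();v=(vv*ww).sum()/ww.sum();print('side',u,v,(ww>0).sum())
o,d=ray(c,u,v);print('side ray at y=.295',o+d*(.295-o[1])/d[1])
E
```

```text
274.85784912109375 207.18458557128906 16.981924057006836 [0.507  0.2949 0.1688]
wrist ray z=.17 [0.5068 0.2948 0.17  ]
box ((0.501227617263794, 0.2955687344074249), (0.09025910496711731, 0.09896130859851837), 87.37255096435547)
side 240.51472868217056 149.6139534883721 8
side ray at y=.295 [0.5052 0.295  0.1724]
```

The lever is at about 0.045 rad: knob x 0.507 against box centre 0.502, z 0.169. That is within tolerance, so I go on to the bar.

>>> play_rows:
  commands:
    - [[0,-0.03,0.01],[0,0,-0.17]]
    - [[-0.01,-0.06,0.01],[0,0,-0.34]]
    - [[-0.02,-0.09,0.01],[0,0,-0.51]]
    - [[-0.03,-0.12,0.01],[0,0,-0.68]]
    - [[-0.04,-0.15,0.01],[0,0,-0.85]]
    - [[-0.05,-0.18,0.01],[0,0,-1.02]]
    - [[-0.06,-0.21,0.01],[0,0,-1.19]]
    - [[-0.06,-0.24,0.01],[0,0,-1.36]]
    - [[-0.06,-0.245,0.01],[0,0,-1.53]]
    - [[-0.06,-0.245,0.01],[0,0,-1.602]]

```text
time_s: 7.52
position: [0.4358, 0.0508, 0.3085]
tcp_rot: [[0.995, -0.004, 0.099], [-0.099, 0.001, 0.995], [-0.004, -1.0, 0.0]]
force: [-0.7, -0.3, -0.3]
opening: 1.002
```

>>> play_rows:
  commands:
    - [[0,0,0],[0,-0.17,0]]
    - [[0,0,0],[0,-0.34,0]]
    - [[0,0,0],[0,-0.5,0]]
    - [[0,0,0],[0,-0.5,0]]
    - [[0,0,0],[0,-0.5,0]]

```text
time_s: 8.15
position: [0.4382, 0.051, 0.3104]
tcp_rot: [[0.874, 0.479, 0.084], [-0.095, -0.0, 0.995], [0.477, -0.878, 0.045]]
force: [0.1, 0.1, 1.1]
opening: 0.994
```

```bash
python3 - <<'E'
from h import *
np.set_printoptions(precision=3,suppress=True)
c=snap('wrist','w5');s=c['state'];print(s['position'],s['tcp_rot'],s['joint_positions'],s['force'])
P=cloud(c);f=c['frame'].astype(int)
m=(f.sum(2)<260)&(P[...,2]>.105)&(P[...,2]<.15)&(abs(P[...,0]-.46)<.03)&(abs(P[...,1]-.05)<.1)
q=P[m];print(m.sum(),q.min(0),q.max(0),np.median(q,0))
E
```

```text
[0.438 0.051 0.31 ] [[ 0.874  0.479  0.084]
 [-0.095 -0.     0.995]
 [ 0.477 -0.878  0.045]] [-12.023  -1.502 119.678  10.214  34.16  -13.611] [0.085 0.109 1.141]
1770 [ 0.447 -0.021  0.122] [0.472 0.128 0.132] [0.459 0.06  0.129]
```

View pics/w5.png

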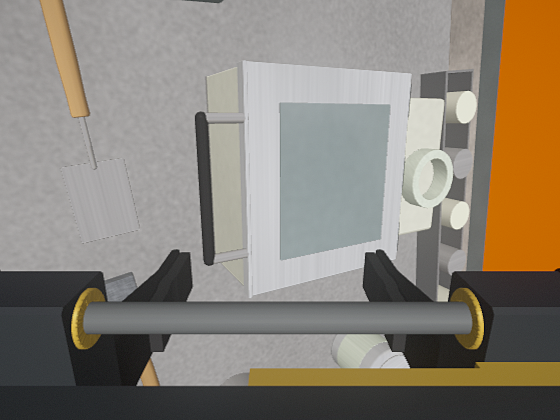

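The bar runs from (205,115) to (208,262) and is clear of everything else. It is centred at about (0.4595, 0.052), with its top at z 0.131. I narrow the jaws and move to a pregrasp along the tilted approach.

>>> play_rows:
  commands:
    - [[-0.005,0,-0.03],[0,0,0]]
    - [[-0.01,0.001,-0.06],[0,0,0]]
    - [[-0.015,0.001,-0.09],[0,0,0]]
    - [[-0.015,0.001,-0.118],[0,0,0]]
    - [[-0.015,0.001,-0.118],[0,0,0]]
    - [[-0.015,0.001,-0.118],[0,0,0]]
  gripper: 0.027

```text
time_s: 8.95
position: [0.4238, 0.0523, 0.1914]
tcp_rot: [[0.874, 0.479, 0.083], [-0.095, 0.001, 0.995], [0.477, -0.878, 0.047]]
force: [0.8, -0.6, -0.1]
opening: 0.4
```

```bash
python3 - <<'E'
from h import *
np.set_printoptions(precision=4,suppress=True)
c=snap('wrist','w6');s=c['state'];print(s['position'],s['tcp_rot'],s['joint_positions'],s['force'],s['opening'])
P=cloud(c);f=c['frame'].astype(int)
m=(f.sum(2)<260)&(P[...,2]>.105)&(P[...,2]<.15)&(abs(P[...,0]-.46)<.025)&(abs(P[...,1]-.05)<.1)
q=P[m];print(m.sum(),q.min(0),q.max(0),np.median(q,0))
R=s['tcp_rot'];G=np.array([.4595,.052,.125]);print('bar in tool (measured G)',R.T@(G-s['position']))
t=(q-s['position'])@R
k=abs(t[:,2])<.05;print('bar pts tool',np.percentile(t[k],[2,50,98],axis=0))
E
```

```text
[0.4238 0.0523 0.1914] [[ 0.874   0.4789  0.083 ]
 [-0.0952  0.0012  0.9955]
 [ 0.4766 -0.8779  0.0466]] [-12.4844  13.445  132.5957  45.5089   8.4353 -50.7382] [ 0.7916 -0.5941 -0.0613] 0.4001306481544271
2990 [ 0.4476 -0.0091  0.1206] [0.47   0.1278 0.1309] [0.4585 0.0636 0.1283]
bar in tool (measured G) [-0.0004  0.0754 -0.0005]
bar pts tool [[-0.0065  0.0687 -0.0477]
 [-0.0012  0.0722  0.0035]
 [ 0.0045  0.0764  0.0482]]
```

View pics/w6.png

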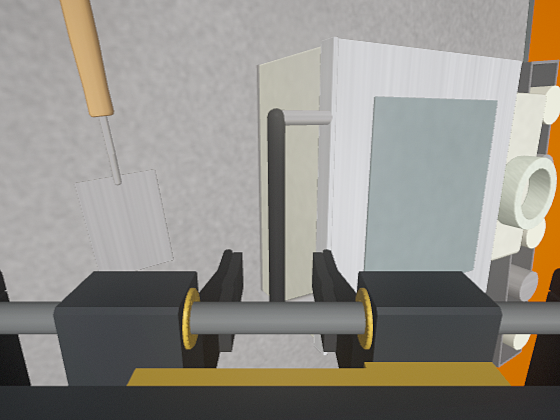

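The bar sits centred between the jaws (x offset about -1 mm), but the wrist is near its j5 limit. I reduce the tilt to about 15° before going in.

>>> play_rows:
  commands:
    - [[0.006,0,0],[0,0.08,0]]
    - [[0.012,0,0],[0,0.16,0]]
    - [[0.018,0,-0.002],[0,0.235,0]]
    - [[0.018,0,-0.002],[0,0.235,0]]
    - [[0.018,0,-0.002],[0,0.235,0]]
    - [[0.018,0,-0.002],[0,0.235,0]]

```text
time_s: 9.75
position: [0.4381, 0.0527, 0.1895]
tcp_rot: [[0.961, 0.26, 0.092], [-0.095, 0.001, 0.995], [0.259, -0.965, 0.025]]
force: [-0.7, -0.4, 0.0]
opening: 0.313
```

```bash
python3 - <<'E'
from h import *
np.set_printoptions(precision=4,suppress=True)
c=snap('wrist','w7');s=c['state'];print(s['position'],s['tcp_rot'],s['joint_positions'],s['force'],s['opening'])
P=cloud(c);f=c['frame'].astype(int)
m=(f.sum(2)<260)&(P[...,2]>.105)&(P[...,2]<.15)&(abs(P[...,0]-.46)<.025)&(abs(P[...,1]-.05)<.1)
R=s['tcp_rot'];G=np.array([.4595,.052,.125]);print('bar in tool (measured G)',R.T@(G-s['position']))
t=(P[m]-s['position'])@R
k=abs(t[:,2])<.05;print('bar pts tool',np.percentile(t[k],[2,50,98],axis=0)); print('shift',G-.006*R[:,1]-s['position'])
E
```

```text
[0.4381 0.0527 0.1895] [[ 0.9611  0.2605  0.0916]
 [-0.0951  0.0007  0.9955]
 [ 0.2592 -0.9655  0.0255]] [ -9.4867  15.1096 120.5179   5.0753  29.5762  -8.1259] [-0.7437 -0.3624  0.0467] 0.31255156813261675
bar in tool (measured G) [ 0.0039  0.0678 -0.0004]
bar pts tool [[-0.0018  0.0619 -0.0478]
 [ 0.0036  0.0645  0.0046]
 [ 0.0092  0.0686  0.0484]]
shift [ 0.0198 -0.0007 -0.0587]
```

>>> play_rows:
  commands:
    - [[0.004,0,0],[0,0,0]]
    - [[0.008,0,-0.015],[0,0,0]]
    - [[0.012,0,-0.03],[0,0,0]]
    - [[0.016,0,-0.045],[0,0,0]]
    - [[0.0195,0,-0.059],[0,0,0]]
    - [[0.0195,0,-0.059],[0,0,0]]
    - [[0.0195,0,-0.059],[0,0,0]]

```text
time_s: 10.68
position: [0.4594, 0.0524, 0.1312]
tcp_rot: [[0.961, 0.262, 0.092], [-0.095, -0.0, 0.995], [0.261, -0.965, 0.025]]
force: [0.5, -0.2, 0.5]
opening: 0.313
```

>>> play_rows:
  commands:
    - [[0,0,0],[0,0,0]]
    - [[0,0,0],[0,0,0]]
    - [[0,0,0],[0,0,0]]
    - [[0,0,0],[0,0,0]]
    - [[0,0,0],[0,0,0]]
  gripper: 0.0

```text
time_s: 11.3
position: [0.4584, 0.0526, 0.1308]
tcp_rot: [[0.961, 0.26, 0.091], [-0.095, 0.0, 0.995], [0.259, -0.966, 0.025]]
force: [-2.7, 0.4, 3.9]
opening: 0.008
```

```bash
python3 - <<'E'
from h import *
np.set_printoptions(precision=4,suppress=True,linewidth=200)
c=snap('wrist','w8');s=c['state'];print(s['position'],s['force'],s['opening'])
c2=snap('side','side8')
a=c['frame'][:,:,::-1];b=cv2.resize(c2['frame'][150:250,180:320,::-1],(588,420),interpolation=2)
cv2.imwrite('pics/z8.png',cv2.vconcat([a[120:],cv2.resize(b,(560,300))]))
E
```

```text
[0.4584 0.0526 0.1308] [-2.7058  0.4283  3.8615] 0.007688447928346259
```

View pics/z8.png

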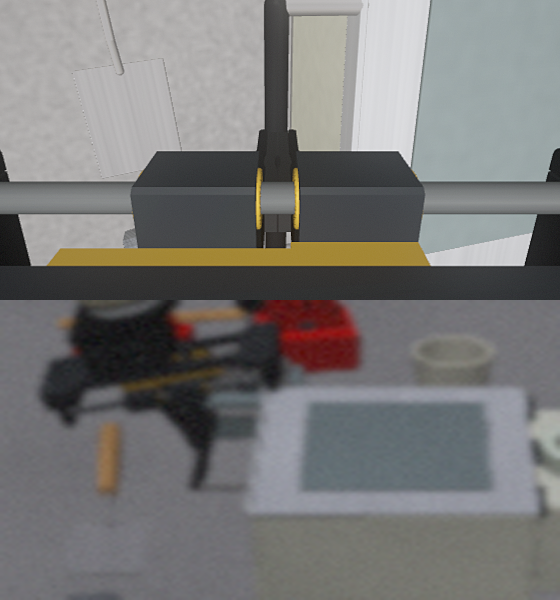

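The bar lines up with the shut-looking fingers, but an opening near 0 is suspicious. I check where the tips really are in the tool frame.

```bash
python3 - <<'E'
from h import *
np.set_printoptions(precision=4,suppress=True,linewidth=200)
for n in('w2','wrist4','w6','w8'):
    c=pickle.load(open(f'pics/{n}.pkl','rb'));s=c['state'];P=cloud(c);t=(P-s['position'])@s['tcp_rot']
    m=(abs(t[...,0])<.065)&(abs(t[...,2])<.03)&(t[...,1]<.06)&(t[...,1]>-.06)&(c['frame'].sum(2)<200)
    q=t[m];print(n,m.sum(),'opening',s['opening']*.087)
    for lo in np.arange(-.06,.06,.01):
        k=(q[:,1]>=lo)&(q[:,1]<lo+.01);l=k&(q[:,0]<0);r=k&(q[:,0]>=0)
        if k.sum()>3:print('y %.3f'%lo,k.sum(),'L x',q[l,0].min() if l.any() else None,q[l,0].max() if l.any() else None,'R x',q[r,0].min() if r.any() else None,q[r,0].max() if r.any() else None,'z',q[k,2].min(),q[k,2].max())
E
```

```text
w2 4990 opening 0.020468196775266408
y -0.060 254 L x -0.015612769313228993 -0.015178547540082998 R x 0.014411896601514353 0.014862397025226388 z -0.010889777596405126 0.008420271752470038
y -0.050 370 L x -0.019901901357592056 -0.010628004518684314 R x 0.00981583872038512 0.01917021660241624 z -0.01050111174784234 0.012520023654453481
y -0.040 728 L x -0.02213426530261572 -0.010627697260003672 R x 0.009846058959917322 0.021337459012868945 z -0.008261593816778988 0.01226723091139088
y -0.030 670 L x -0.021381796739928276 -0.010604576088981185 R x 0.009834760730018984 0.02042399082349277 z -0.0030941429467623675 0.012080572839101918
y -0.020 489 L x -0.01981046846575649 -0.010588848491725493 R x 0.009814853961035196 0.018590229155970184 z -0.0061319188250508385 0.01223070270489475
y -0.010 1278 L x -0.01940640902272306 -0.00011352259476182486 R x 0.0003613866600659554 0.018316242547057337 z -0.014398979019104757 0.012127666543758143
y 0.000 1081 L x -0.019175434705441335 -0.00011148352461094432 R x 0.00036697707641270184 0.017651624365553432 z -0.016885077276020233 0.01161733753424002
[... 2729 characters left out ...]
 0.0004410481508269159 0.006969698421919657 z 0.008253983906646499 0.011386727828844756
y -0.030 398 L x -0.008163758433810396 -0.0007650403553844754 R x 0.0005183768539702159 0.007878908241550898 z 0.003841230000336285 0.01143841420348511
y -0.020 381 L x -0.009213478117572251 -0.0007763943868404062 R x 0.0005360748320676138 0.008490580959836805 z 0.008338531762283377 0.011268908506450704
y -0.010 322 L x -0.009154831883385025 -0.0008127193750149466 R x 0.0005824761060836758 0.008472500252680714 z 0.008418094085083854 0.011185420637357732
y 0.000 1067 L x -0.009157168816963681 -0.00035609182344539716 R x 0.00012125457555389502 0.008457904039523224 z -0.01889862189607309 0.029916738833897224
```

By the camera the tips really end at about the TCP (tool y ≈ +3 mm), not 25 mm ahead of it. The knob readings fit that too. So the fingers closed just above the bar. I back off, open, and go about 22 mm deeper.

>>> play_rows:
  commands:
    - [[-0.003,0,0.012],[0,0,0]]
    - [[-0.003,0,0.012],[0,0,0]]
    - [[-0.003,0,0.012],[0,0,0]]
    - [[-0.003,0,0.012],[0,0,0]]
    - [[-0.003,0,0.012],[0,0,0]]
  gripper: 0.03

```text
time_s: 12.02
position: [0.4564, 0.0523, 0.1428]
tcp_rot: [[0.961, 0.262, 0.092], [-0.095, -0.0, 0.995], [0.261, -0.965, 0.025]]
force: [-0.4, -0.5, 0.1]
opening: 0.339
```

```bash
python3 - <<'E'
from h import *
np.set_printoptions(precision=4,suppress=True)
c=snap('wrist','w9');s=c['state'];print(s['position'],s['force'],s['opening'])
P=cloud(c);f=c['frame'].astype(int)
m=(f.sum(2)<260)&(P[...,2]>.11)&(P[...,2]<.14)&(abs(P[...,0]-.46)<.025)&(P[...,1]>.08)&(P[...,1]<.11)
R=s['tcp_rot'];t=(P[m]-s['position'])@R
print('bar pts tool',np.percentile(t,[2,50,98],axis=0));G=np.array([.4595,.052,.125]);print('shift',G+.016*R[:,1]-s['position'],R.T@(G-s['position']))
m=(P[...,2]>.045)&(P[...,2]<.06)
E
```

```text
[0.4564 0.0523 0.1428] [-0.3993 -0.5474  0.0824] 0.3389812723005017
bar pts tool [[-0.0071  0.0137  0.0284]
 [-0.0014  0.0157  0.0431]
 [ 0.0037  0.0188  0.0572]]
shift [ 0.0073 -0.0003 -0.0332] [-0.0016  0.018  -0.0005]
```

>>> play_rows:
  commands:
    - [[0.0,0,-0.008],[0,0,0]]
    - [[0.002,0,-0.016],[0,0,0]]
    - [[0.004,0,-0.025],[0,0,0]]
    - [[0.0065,0,-0.034],[0,0,0]]
    - [[0.0065,0,-0.034],[0,0,0]]
    - [[0.0065,0,-0.034],[0,0,0]]

```text
time_s: 12.82
position: [0.4628, 0.0524, 0.1088]
tcp_rot: [[0.961, 0.262, 0.092], [-0.095, 0.0, 0.995], [0.26, -0.965, 0.025]]
force: [-0.3, -0.0, 0.5]
opening: 0.342
```

>>> play_rows:
  commands:
    - [[0,0,0],[0,0,0]]
    - [[0,0,0],[0,0,0]]
    - [[0,0,0],[0,0,0]]
    - [[0,0,0],[0,0,0]]
    - [[0,0,0],[0,0,0]]
    - [[0,0,0],[0,0,0]]
  gripper: 0.0

```text
time_s: 13.58
position: [0.4638, 0.0522, 0.1093]
tcp_rot: [[0.96, 0.264, 0.092], [-0.095, -0.0, 0.995], [0.263, -0.965, 0.025]]
force: [2.4, 0.8, 0.9]
opening: 0.131
```

Opening is 11.4 mm, so the 12 mm bar is held. Now I lift along the arc about the hinge at (0.723, 0.027, 0.121), turning the tool with the guard.

>>> play_rows:
  commands:
    - [[0,0,0.013],[0.005,0.05,0]]
    - [[0,0,0.0261],[0.0096,0.0995,0]]
    - [[0.0013,0,0.039],[0.0144,0.149,0]]
    - [[0.0029,-0.0003,0.0521],[0.0192,0.199,0]]
    - [[0.0053,-0.0005,0.065],[0.024,0.249,0]]
    - [[0.0082,-0.0008,0.0776],[0.0288,0.2985,0]]
    - [[0.012,-0.0012,0.09],[0.0336,0.348,0]]
    - [[0.0161,-0.0016,0.1025],[0.0384,0.398,0]]
    - [[0.0161,-0.0016,0.1025],[0.0384,0.398,0]]

```text
time_s: 14.7
position: [0.4793, 0.0506, 0.2109]
tcp_rot: [[0.986, -0.132, 0.102], [-0.097, 0.038, 0.995], [-0.135, -0.99, 0.024]]
force: [2.6, 0.2, -4.2]
opening: 0.124
```

```bash
cat > ang.py <<'E'
from h import *
import sys
np.set_printoptions(precision=4,suppress=True)
c=snap('wrist',sys.argv[1]);s=c['state'];R=s['tcp_rot'];print(s['position'],s['force'],s['opening'],s['joint_positions'])
b=s['position']-.016*R[:,1];print('bar est',b,'theta',np.arctan2(b[2]-.121,(.723-b[0])*.995-(.027-b[1])*.096)-.015,'r',np.hypot(b[2]-.121,(.723-b[0])*.995-(.027-b[1])*.096))
P=cloud(c)
# plate plane seen by wrist: bright points in the guard's y range
ex=np.array([.995,-.096,0]);H=np.array([.723,.027,.121]);q=(P-H).reshape(-1,3);xr=q@ex;yr=q@np.array([.096,.995,0])
m=(xr<-.03)&(xr>-.215)&(abs(yr)<.11)&(q[:,2]>.005)&(c['frame'].reshape(-1,3).sum(1)>330)
if m.sum()>200:
    l=cv2.fitLine(np.c_[xr[m],q[m,2]].astype(np.float32),cv2.DIST_HUBER,0,.01,.01).ravel();print('plate slope',np.arctan2(-l[1],l[0])if l[0]>0 else np.arctan2(l[1],-l[0]),m.sum())
E
python3 ang.py w10
```

```text
[0.4793 0.0506 0.2109] [ 2.5928  0.1548 -4.1833] 0.12377451089227691 [-7.9981 23.5343 98.0105  1.1955 66.29   -2.8174]
bar est [0.4814 0.05   0.2268] theta 0.39629679029925385 r 0.2646180814139459
plate slope 0.35265854 61749
```

>>> play_rows:
  commands:
    - [[0.005,-0.0005,0.012],[0.0048,0.05,0]]
    - [[0.0101,-0.001,0.0239],[0.0096,0.0995,0]]
    - [[0.0163,-0.0016,0.0355],[0.0144,0.149,0]]
    - [[0.0229,-0.0022,0.0469],[0.0192,0.199,0]]
    - [[0.03,-0.003,0.0578],[0.024,0.249,0]]
    - [[0.0376,-0.0036,0.0683],[0.0288,0.2985,0]]
    - [[0.0446,-0.0043,0.077],[0.0328,0.34,0]]
    - [[0.0517,-0.005,0.0852],[0.037,0.383,0]]
    - [[0.0517,-0.005,0.0852],[0.037,0.383,0]]

```text
time_s: 15.88
position: [0.5295, 0.0454, 0.2954]
tcp_rot: [[0.861, -0.496, 0.11], [-0.086, 0.072, 0.994], [-0.501, -0.865, 0.02]]
force: [-1.7, -1.6, -2.3]
opening: 0.126
```

```bash
python3 ang.py w11; python3 - <<'E'
from h import *
np.set_printoptions(precision=4,suppress=True)
c=snap('side','side11');s=c['state']
w=pickle.load(open('pics/w11.pkl','rb'))
a=w['frame'][:,:,::-1];b=cv2.resize(c['frame'][110:260,180:390,::-1],(560,400),interpolation=2)
cv2.imwrite('pics/z11.png',cv2.vconcat([cv2.resize(a,(267,200)),b[:, :267]]) if 0 else cv2.hconcat([cv2.resize(a,(400,300)),cv2.resize(b,(400,300))]))
# plate fits
ex=np.array([.995,-.096,0]);ey=np.array([.096,.995,0]);H=np.array([.723,.027,.121])
for n in('w10','w11','side11'):
    cc=pickle.load(open(f'pics/{n}.pkl','rb'));q=(cloud(cc)-H).reshape(-1,3);xr=q@ex;yr=q@ey;z=q[:,2]
    rr=np.hypot(xr,z);m=(xr<0)&(z>.02)&(rr>.06)&(rr<.2)&(abs(yr)<.1)&(cc['frame'].reshape(-1,3).sum(1)>250)
    th=np.arctan2(z,-xr)[m];hst=np.histogram(th,np.arange(0,1.6,.05));print(n,m.sum(),hst[0])
    if m.sum():
        k=hst[1][hst[0].argmax()]+.025;print(np.median(th[abs(th-k)<.06]))
E
```

```text
[0.5295 0.0454 0.2954] [-1.6775 -1.5915 -2.2536] 0.12573569127304296 [ -7.4149  33.0669  71.5548   0.4554 105.4424  -1.3766]
bar est [0.5374 0.0442 0.3092] theta 0.7756029080873956 r 0.2648461303170004
plate slope 1.0793017 74541
w10 38719 [    0     0     0     0     0     0     0     0 17962 20757     0     0
     0     0     0     0     0     0     0     0     0     0     0     0
     0     0     0     0     0     0     0]
0.4511481608365449
w11 38692 [    0     0     0     0     0     0     0     0     0     0     0     0
     0     0     0    37 34888  3767     0     0     0     0     0     0
     0     0     0     0     0     0     0]
0.8314609340646933
side11 388 [  0   0   0   0   0   0   0   0   0   0   0   0   0   0   0   0 245  92
  39  10   2   0   0   0   0   0   0   0   0   0   0]
0.8332088550209806
```

View pics/z11.png

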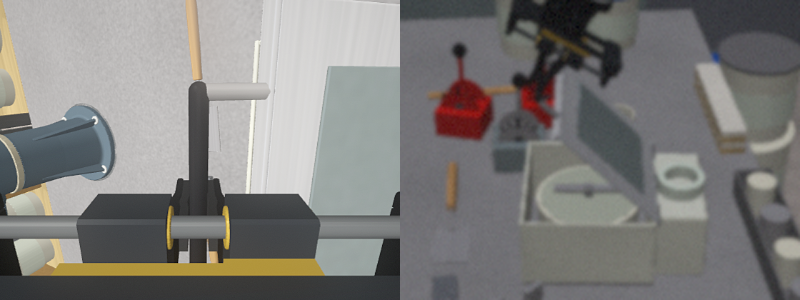

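The final view shows the guard about half open, held on its bar at (198,170) in the wrist half. The bar gives 0.776 rad, and the plate gives about 0.79 after allowing for its thickness. The lever stands upright at (519,90) in the side half. I let it settle, compare the lever with before, and hand in.

>>> play_rows:
  commands:
    - [[0,0,0],[0,0,0]]
    - [[0,0,0],[0,0,0]]
    - [[0,0,0],[0,0,0]]
    - [[0,0,0],[0,0,0]]
    - [[0,0,0],[0,0,0]]
    - [[0,0,0],[0,0,0]]

```text
time_s: 16.73
position: [0.5308, 0.0453, 0.2966]
tcp_rot: [[0.863, -0.492, 0.11], [-0.086, 0.072, 0.994], [-0.497, -0.867, 0.02]]
force: [-0.3, -4.0, -4.4]
opening: 0.126
```

```bash
python3 ang.py w12 | head -2; python3 - <<'E'
from h import *
a=pickle.load(open('pics/side4.pkl','rb'))['frame'].astype(int);b=snap('side','side12')['frame'].astype(int)
for n,f in(('before',a),('now',b)):
    w=f[142:156,222:238].sum(2);vv,uu=np.mgrid[142:156,222:238];k=w<170;print(n,k.sum(),uu[k].mean(),vv[k].mean())
s=read_state();print(s['time_s'],abs(s['qvel']).max())
E
```

```text
[0.5308 0.0453 0.2966] [-0.2576 -4.0278 -4.3907] 0.12568634901086212 [ -7.4103  33.0001  71.3864   0.4662 105.4583  -1.3668]
bar est [0.5387 0.0441 0.3105] theta 0.7822542727413527 r 0.26488814863980076
before 0 nan nan
now 0 nan nan
16.825 0.11718060686109262<stdin>:4: RuntimeWarning: Mean of empty slice.
  ret = ret.dtype.type(ret / rcount)
```

My window missed the knob, which sits at about (243,150) in the side frame. I repeat the check there.

```bash
python3 - <<'E'
from h import *
a=pickle.load(open('pics/side4.pkl','rb'));b=pickle.load(open('pics/side12.pkl','rb'))
for n,c in(('before',a),('now',b)):
    w=c['frame'].astype(int)[143:157,236:250].sum(2);vv,uu=np.mgrid[143:157,236:250];k=w<w.min()+60;u,v=uu[k].mean(),vv[k].mean()
    K=np.array(c['mtx']);T=pose(c);d=T[:3,:3]@np.array([(u-K[0,2])/K[0,0],(v-K[1,2])/K[1,1],1]);o=T[:3,3]
    print(n,k.sum(),u,v,o+d*(.295-o[1])/d[1])
E
```

```text
before 50 244.26 151.02 [0.51840046 0.295      0.16600912]
now 43 244.4418604651163 150.58139534883722 [0.51911809 0.295      0.16775817]
```

That disagrees with the wrist ray (0.507), perhaps because the red lever behind contaminates the mask. The top camera has a clear view of the lever now, so I use it to settle this.

```bash
python3 - <<'E'
from h import *
np.set_printoptions(precision=4,suppress=True)
c=snap('top','top12');f=c['frame'].astype(int);K=np.array(c['mtx']);T=pose(c);P=cloud(c)
def ray(u,v,z):
    d=T[:3,:3]@np.array([(u-K[0,2])/K[0,0],(v-K[1,2])/K[1,1],1]);return T[:3,3]+d*(z-T[2,3])/d[2]
m=np.zeros((420,560),bool);m[205:250,172:206]=1;m&=(P[...,2]>.14);uv=np.argwhere(m)[:,::-1]
print(m.sum(),uv.mean(0),ray(*uv.mean(0),.170),P[m].max(0),P[m].min(0))
m2=np.zeros((420,560),bool);m2[205:262,165:215]=1;m2&=(P[...,2]>.045)&(P[...,2]<.065)&(abs(P[...,0]-.5)<.07);r=cv2.minAreaRect(P[m2][:,:2].astype(np.float32));print('box',r)
t=cv2.resize(c['frame'][200:260,160:220,::-1],(400,400),interpolation=2);s=cv2.imread('pics/side12.png')[135:195,215:275];s=cv2.resize(s,(400,400),interpolation=2)
cv2.imwrite('pics/z12.png',cv2.hconcat([t,s]))
E
```

```text
86 [180.1047 228.3488] [0.5062 0.2958 0.17  ] [0.5188 0.3101 0.1884] [0.4924 0.2804 0.1685]
box ((0.5013197660446167, 0.29588744044303894), (0.09160862118005753, 0.09998064488172531), 87.42964935302734)
```

View pics/z12.png

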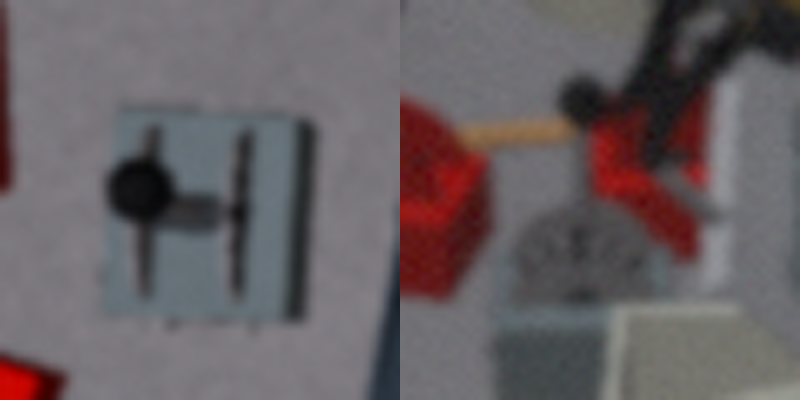

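The lever stands straight over the plates' centre and the idle tick: the side crop has the knob at (582,100) above the plate at (582,255). The top view puts the knob at x 0.506 against box centre 0.501, about 0.045 rad. The 0.519 came from the mask catching the dark arm and the red box. I hand in.

```bash
python3 -c "
from rig import *
s=read_state();print(s['time_s'],s['position'],s['force'],s['opening']);print(hand_in())"
```

```text
16.875 [0.53076376 0.04528984 0.29659367] [ 0.97000688 -4.24034892 -3.66694988] 0.12261255370873547
the job is handed in; nothing more can be done
None
```

I set the speed lever to idle, let go of it, then lifted the guard by its bar to about 45° and handed in at 16.9 s while holding it there. The rig gives no verdict.

**Last checks**
- **Lever:** about 0.045 rad from upright in both the wrist and top views (limit 0.105). In the side view the knob stands straight over the plates' centre.
- **Guard:** 0.78 rad from the bar's position. The plate's slope gives about 0.79 once its thickness is allowed for (allowed 0.68 to 0.89).
- **Grip:** the jaws stopped at about 11 mm on the 12 mm bar. The arm was still, with about 4 N on the wrist.
- **Loose things:** I saw nothing disturbed in the pictures, but I did not measure their positions again at the end.

**What failed or disagreed**
- **Fingertips:** in the camera images they end at about the TCP, not 25 mm ahead of it. Because of that, the knob was held only at the finger ends, and the first grip on the bar closed on nothing. I redid the bar grip about 22 mm deeper.
- **Side-view knob position:** one check put the knob at x = 0.519. The picture showed the mask had caught dark background beside the knob, and the top view gave 0.506.
- **Plate-slope fit:** a first, crude fit gave 1.08 rad. I replaced it with the one above.

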